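Fit the missing support to the sloping harness board

ROBOT

A 7-joint arm with a two-finger parallel gripper is mounted at the origin on the work surface. World frame = base frame: x ahead of the robot, y to its left, z up, the work surface at z = 0. Lengths are in m, angles in rad, forces in N, time in s.
With the tool pointing down it reaches from about 0.4 to 0.85 m from the base axis. Payload 10.4 kg.
Tool frame: the origin (TCP) lies where the fingers leave the gripper's body, on its centre line; the fingertips stand 70 mm ahead of it and the grasp point (between the pads) lies 51 mm ahead of it; z points along the fingers, y is the line along which they close (so a half turn about z gives the same grasp; the last joint's range is limited). The gripper opens to 87 mm and grips with 3 to 60 N. Pads are 19 mm wide; open, the fingers measure 117 mm over their backs; the gripper's body (75 mm by 190 mm) begins 51 mm behind the grasp point.
Start: joints at [-1.252, 0.332, -0.065, 1.46, 0.022, 1.35, -0.088], TCP at [0.209, 0.589, 0.292] pointing down, gripper open.
Joint ranges: [-2.6, 2.6], [-0.5, 2.12], [-1.47, 1.34], [0.16, 2.42], [-1.27, 4.41], [0.06, 2.06], [-2.6, 2.6]. Speed limits (rad/s): [2.22, 2.22, 2.79, 2.79, 3.14, 3.14, 3.14].

INTERFACE

Orientations are given as a rotation vector (axis times angle).
In Python, from plant import status, optics, job gives the robot as it stands.
- The arm moves only by the tool apply_moves, never from a script. Its argument "deltas" is a list that holds one entry, the list of rows, each a list of 7 numbers: the finger opening in mm, from 0 to 87, then the shift along the world's x, y, z in mm, then the turn, a rotation vector about the world's x, y, z in rad. In form: [[[grip, tx, ty, tz, wx, wy, wz], ...]]. A call has 1 to 5 rows; each row is the pose to reach, as a shift and turn from the pose commanded when the call began; what a row does not reach only later rows make up. A row lasts 1/12 s, in which the tool goes at most 41.7 mm and 7.16 degrees, less where a joint would pass 70% of its speed; a pose out of reach is approached as far as the arm can. A call with a gripper value outside its range is refused whole. The fingers move at their own pace and stop on an object; the grip force is fixed at half the most. Time passes only in rows, so rows that repeat a pose let the fingers close. It gives the time, the measured TCP pose, the force, the opening and the grip force at its end, in the units of the state.
- status.get_obs(): the state, without advancing time (a new reading comes with each control period).
- optics.grab_frame(name): name is "side" or "top"; returns a dict with "image" (480x640x3 uint8, blue, green, red), "fx", "fy", "cx", "cy" (pixels), "k1" (the pictures are not rectified: a ray, as slopes to the right and down, at radius r is drawn at 1 + k1 r^2 times it, then the intrinsics apply), "rvec" (rotation vector, rad) and "tvec" (3), from world to camera coordinates, as OpenCV has them. Camera axes: x right, y down, z forward; pixel columns grow to the right and rows downward; lengths in m; the calibration is good to about 2 mm. A picture is of the moment at which its call begins. There is no depth.
- job.hand_in(): hands the job in; it is judged then, once.
The state is a dict: "clock": time; "joint_pos": joint angles; "qvel": joint speeds; "joint_efforts": joint torques, N m; "eef_pos": TCP position; "orientation": TCP orientation; "force": force on the tool from outside, world axes, zero at the start; "ft_torque": the same for the moment, N m; "width": opening from 0.0 (shut) to 1.0 (fully open); "grip_force": force on a finger pad.
Only numpy, scipy, OpenCV 4.12 (cv2) and the standard library are available. Lean on these libraries where they do the work, as an engineer would, in place of code of your own. Each camera call takes 0.05 s, during which the arm holds its last target. There are 200 camera calls.

TASK

The middle station of the sloping wiring-loom board is empty. Take the blue riser from the grey storage block, put its T-foot through the keyhole of that station and turn it a quarter turn clockwise so that it is locked with its base flat on the board; then fit the orange fork into the top of the riser in the same way and lock it with a quarter turn clockwise, so that it stands like its two neighbours. Leave the green post, the pliers and the roll of tape where they are.

Things in the scene. Friction and masses are not known exactly. Their poses are not given: they have to be found in the camera images.
- panel: Sloping plywood board, 300 mm along the slope (x), 380 mm wide (y), 8 mm thick, on a stand fixed to the bench. Origin: middle of its upper face, 135 mm above the bench; x points up the slope, away from the robot; z is square to the board, 25 degrees off vertical, leaning to the robot. At y = -130 and +130 mm stand two finished, fixed stations 142 mm tall, their forks wide along x.
- slot (a point): Centre of the empty middle station's keyhole, on the board's upper face (panel origin and axes), in a steel plate 80 mm square, flush, framed in yellow. Cross-shaped hole through 8 mm: a slot 37 mm long (x), 14 mm wide (y), 20 mm square in the middle, free below. Seen from above, stops let an entered T-foot turn only clockwise, 90 to 100 degrees; its bar then lies along y, held.
- riser: Blue block 48 by 48 mm on an aluminium foot plate 70 by 70 by 6 mm, 70 mm tall in all, aluminium top; 0.15 to 0.31 kg; at the start upright in a pocket of the storage block. Origin: centre of the plate's underside (base; the T-foot hangs from it); z up. Grip two opposite flat sides 35 to 50 mm above the base. Locked in the board, its x lies along the board's y.
- riser_foot (a point): Centre of the underside of the riser's steel T-foot, 17.5 mm below its base; axes as the riser. The T: a round shank 16 mm in diameter below the base, then a cross-bar 32 mm long (x), 10 mm wide (y), from 9.5 to 17.5 mm below the base; its lowest 3 mm is 28 by 7 mm as a lead-in. Half-turn symmetric.
- riser_top (a point): Centre of the riser's top face, 70 mm above its base, axes as the riser. In it is a keyhole like the board's: slot 37 mm long (riser's x), 14 mm wide (y), 20 mm square in the middle, plate 8 mm thick, 20 mm of free depth below. Seen from above, stops let an entered T-foot turn only clockwise, 90 to 100 degrees; its bar then lies along y, held. Friction only.
- fork: Orange fork: black base 44 by 44 by 5 mm; on it a plate 60 mm wide (x), 16 mm thick (y), solid up to 46 mm above the base's underside, then two prongs to 72 mm, gap 34 mm; 0.10 to 0.20 kg. Origin: centre of the base's underside; z up the prongs. At the start upright in a pocket. Grip across the 16 mm about 30 mm up. Locked, its x lies along the riser's y, so along the board's x.
- fork_foot (a point): Centre of the underside of the fork's steel T-foot, 17.5 mm below its base; axes as the fork. The T: a round shank 16 mm in diameter below the base, then a cross-bar 32 mm long (x), 10 mm wide (y), from 9.5 to 17.5 mm below the base; its lowest 3 mm is 28 by 7 mm as a lead-in. Half-turn symmetric.
- rack: Grey storage block fixed to the bench, 280 (x) by 90 (y) by 34 mm high, with three pockets 90 mm apart along x (38 by 21 mm, 21 mm deep). Riser, fork and green post stand in them in any order, loosely, their bases on its top face, T-bars along its x within about 10 degrees. Origin: centre of its underside.
- end_post: Spare round green post with black cap and 48 mm square black base, 60 mm tall, standing in the third pocket. Leave alone. Origin at the underside of its base.
- pliers: Red-handled pliers, about 175 mm long and 16 mm high, lying on the bench between the storage block and the board. Leave alone.
- tape: Roll of blue tape, 90 mm across, 22 mm high, beside the storage block. Leave alone.
There are look-alikes about, which are no part of the job. Of the things like the fork, leave any that is purple or yellow; of the rest the smaller one is meant.

How it is judged:
On the way:
1. the riser sits flat on the board in the middle keyhole, turned a quarter turn and locked, before the fork goes on (z of riser in the frame of slot between -0.003 and 0.003 m and x of riser in the frame of slot between -0.005 and 0.005 m and y of riser in the frame of slot between -0.005 and 0.005 m and angle between the z axis of riser and the z axis of slot, either way round below 0.09 rad and angle between the x axis of riser and the y axis of slot, either way round below 0.27 rad and distance between fork and riser_top above 0.05 m), for 0.2 s.
At the end, for the whole second after the job is handed in: Riser in the board's middle keyhole and fork in the riser's top, both at rest, each: base within 3 mm of the face below and within 5 mm of the keyhole's centre along x and y, square to it within 5 degrees, and turned to lock (bar across the slot) within 15 degrees (z of riser in the frame of slot between -0.003 and 0.003 m and x of riser in the frame of slot between -0.005 and 0.005 m and y of riser in the frame of slot between -0.005 and 0.005 m and angle between the z axis of riser and the z axis of slot, either way round below 0.09 rad and angle between the x axis of riser and the y axis of slot, either way round below 0.27 rad and z of fork in the frame of riser_top between -0.003 and 0.003 m and x of fork in the frame of riser_top between -0.005 and 0.005 m and y of fork in the frame of riser_top between -0.005 and 0.005 m and angle between the z axis of fork and the z axis of riser_top, either way round below 0.09 rad and angle between the x axis of fork and the y axis of riser_top, either way round below 0.27 rad and linear speed of each of riser, fork below 0.02 m/s); the robot touches nothing.
It fails at once if the green post in the storage block is moved more than 20 mm (distance of end_post from where it was at the start of the episode above 0.02 m).
It fails at once if the pliers or the tape are moved more than 30 mm (distance of any of pliers, tape from where it was at the start of the episode above 0.03 m).
It also fails if it takes over 72 s, if anything falls off the work surface, if the arm or the gripper's body presses on something with over 40 N, if the wrist force passes 120 N, or if a joint passes its speed limit or range.

## Working session

There is one attempt and no reset: what is moved stays moved. The work goes in short steps, Python scripts to look and compute and a tool call to move; the robot and the scene stay as the last step left them, time stands still between calls to the robot, and variables do not carry over. Pictures are saved under pics/ and viewed, at most 13 in all, crops included, and the job is handed in when it is done.

Besides the shell and the picture viewer there is one more tool, called after "Emit:" in YAML: its name, and indented under it one key for each argument. apply_moves: Moves the arm, as the interface text tells. Its arguments: {"type":"object","properties":{"deltas":{"type":"array","items":{"type":"array","items":{"type":"array","items":{"type":"number"}}}}},"required":["deltas"]}

```bash
mkdir -p pics; cat > h.py <<'E'
import numpy as np, cv2
from scipy.spatial.transform import Rotation as R
from plant import status, optics, job
def grab(n):
    f=optics.grab_frame(n); f['R']=R.from_rotvec(np.ravel(f['rvec'])).as_matrix(); f['t']=np.ravel(f['tvec']); return f
def ray(f,u,v):
    x=(u-f['cx'])/f['fx']; y=(v-f['cy'])/f['fy']; rd=np.hypot(x,y); r=rd
    for _ in range(30): r=rd/(1+f['k1']*r*r)
    s=r/rd if rd>0 else 1
    d=f['R'].T@np.array([x*s,y*s,1]); return -f['R'].T@f['t'], d/np.linalg.norm(d)
def onz(f,u,v,z):
    c,d=ray(f,u,v); return c+d*(z-c[2])/d[2]
def onplane(f,u,v,p,n):
    c,d=ray(f,u,v); return c+d*(np.dot(p-c,n)/np.dot(d,n))
def proj(f,P):
    p=f['R']@np.asarray(P)+f['t']; x,y=p[:2]/p[2]; k=1+f['k1']*(x*x+y*y); return np.array([f['fx']*x*k+f['cx'],f['fy']*y*k+f['cy']])
def tri(*fr):
    A=np.zeros((3,3));b=np.zeros(3)
    for f,u,v in fr:
        c,d=ray(f,u,v);M=np.eye(3)-np.outer(d,d);A+=M;b+=M@c
    return np.linalg.solve(A,b)
E
python3 - <<'E'
from h import *
import pickle
for n in('top','side'):
    f=grab(n); cv2.imwrite(f'pics/{n}0.png',f['image']); pickle.dump(f,open(n+'0.pkl','wb'))
    print(n,f['fx'],f['k1'],-f['R'].T@f['t'],f['R'][2])
o=status.get_obs(); print({k:np.round(v,3) for k,v in o.items()})
print(R.from_rotvec(o['orientation']).as_matrix().round(3))
E
```

```text
top 498.1486860120602 -0.01637208866032313 [ 0.37447978 -0.09784941  1.22239117] [ 0.10326321 -0.03146874 -0.99415614]
side 561.0753563289892 -0.059592382852902415 [-0.30775737 -0.89179392  0.75037346] [ 0.62515043  0.61051916 -0.48626464]
{'clock': np.float64(0.1), 'joint_pos': array([-1.252,  0.333, -0.065,  1.461,  0.022,  1.35 , -0.089]), 'qvel': array([-0.   , -0.002, -0.   ,  0.   ,  0.001, -0.001, -0.002]), 'joint_efforts': array([ 1.0000e-03, -6.2455e+01,  2.4000e-02, -3.9072e+01, -6.1000e-02,
        3.6000e-02,  0.0000e+00]), 'eef_pos': array([0.209, 0.589, 0.292]), 'orientation': array([-5.340e-01, -3.096e+00,  2.000e-03]), 'force': array([ 0.731, -0.134,  0.572]), 'ft_torque': array([-0.073, -0.005,  0.009]), 'grip_force': np.float64(0.0), 'width': np.float64(1.002)}
[[-0.942  0.335 -0.   ]
 [ 0.335  0.942 -0.001]
 [-0.    -0.001 -1.   ]]
```

View pics/top0.png

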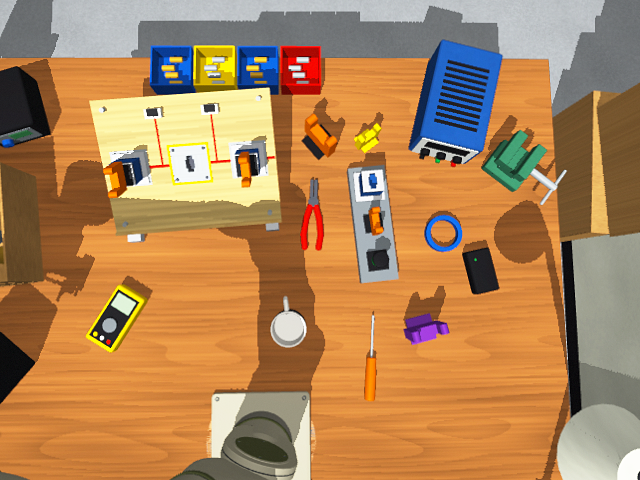

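View pics/side0.png

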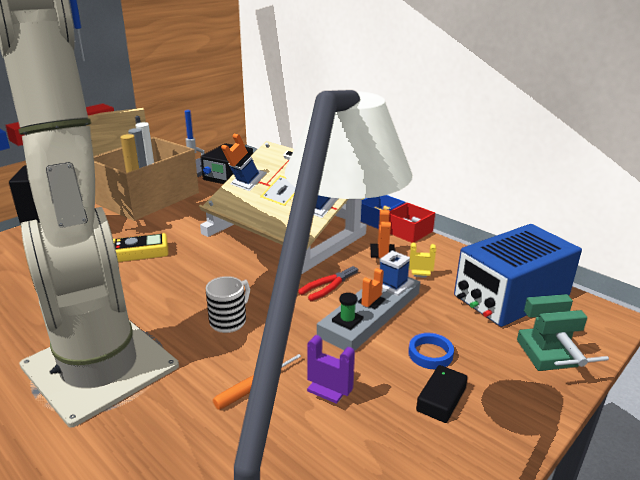

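Candidates (top view): orange fork in the rack pocket (376,220); a larger orange fork on the bench (320,138); purple (425,328) and yellow (368,137), both excluded; the fixed station forks (115,180) and (245,168). Choice: (376,220). For the riser, the blue block in the rack (372,181); the fixed risers are not candidates. I'll check this in a close crop.

```bash
python3 - <<'E'
from h import *
import pickle
f=pickle.load(open('top0.pkl','rb')); s=pickle.load(open('side0.pkl','rb'))
im=f['image']
a=cv2.resize(im[155:290,340:405],None,fx=4.4,fy=4.4,interpolation=cv2.INTER_CUBIC)
b=cv2.resize(im[125:235,95:205],None,fx=4.4,fy=4.4,interpolation=cv2.INTER_CUBIC)
c=cv2.resize(im[130:200,160:220],None,fx=4.4,fy=4.4,interpolation=cv2.INTER_CUBIC)
h=594
o=np.zeros((h,a.shape[1]+500,3),np.uint8); o[:a.shape[0],:a.shape[1]]=a[:h]; 
b=cv2.resize(im[135:195,160:220],(500,500),interpolation=cv2.INTER_CUBIC); o[:500,a.shape[1]:a.shape[1]+500]=b
cv2.imwrite('pics/crop.png',o)
sd=s['image'][220:370,310:460]; cv2.imwrite('pics/crops.png',cv2.resize(sd,(600,600),interpolation=cv2.INTER_CUBIC))
hsv=cv2.cvtColor(im,cv2.COLOR_BGR2HSV)
def blobs(name,m,box):
    x0,y0,x1,y1=box; mm=np.zeros_like(m); mm[y0:y1,x0:x1]=m[y0:y1,x0:x1]
    cs,_=cv2.findContours(mm,cv2.RETR_EXTERNAL,cv2.CHAIN_APPROX_NONE)
    for c in sorted(cs,key=cv2.contourArea)[::-1][:3]: print(name,cv2.contourArea(c),cv2.minAreaRect(c))
blobs('rackgrey',cv2.inRange(hsv,(0,0,90),(180,50,190)),(335,150,410,290))
blobs('white',cv2.inRange(hsv,(0,0,215),(180,40,255)),(335,150,410,290))
blobs('orange',cv2.inRange(hsv,(5,190,120),(16,255,255)),(335,190,410,290))
blobs('yellow',cv2.inRange(hsv,(24,150,150),(34,255,255)),(160,130,220,195))
blobs('bigorange',cv2.inRange(hsv,(5,200,120),(16,255,255)),(295,105,345,165))
blobs('board',cv2.inRange(hsv,(15,40,130),(32,150,255)),(80,80,290,240))
for p in [(347,167),(384,163),(398,278),(361,283)]: print('rack',onz(f,*p,0.034).round(4))
E
```

```text
rackgrey 4068.0 ((372.2635803222656, 223.3138427734375), (115.35212707519531, 38.324615478515625), 83.21102905273438)
white 412.5 ((373.1241760253906, 184.98965454101562), (29.730281829833984, 21.342689514160156), 85.2363510131836)
white 149.5 ((362.7799987792969, 186.4600067138672), (29.132801055908203, 17.53624725341797), 81.8698959350586)
orange 218.5 ((375.2702941894531, 220.37838745117188), (27.13749122619629, 11.2293062210083), 81.02737426757812)
orange 0.0 ((349.0, 204.0), (0.0, 0.0), 0.0)
orange 0.0 ((391.0, 209.5), (1.0, 0.0), -90.0)
yellow 1594.0 ((189.4009246826172, 163.24465942382812), (40.95152282714844, 42.892852783203125), 85.48600769042969)
bigorange 653.0 ((320.22125244140625, 134.68142700195312), (43.83759307861328, 19.378849029541016), 48.8140754699707)
board 9257.0 ((182.1446075439453, 127.95225524902344), (69.43939208984375, 182.09371948242188), 85.76361083984375)
board 8178.5 ((194.51101684570312, 197.1219482421875), (65.46393585205078, 169.2152099609375), 84.84791564941406)
board 51.0 ((107.94231414794922, 182.7115478515625), (16.277639389038086, 4.314554691314697), 78.69007110595703)
rack [ 0.6524 -0.2131  0.034 ]
rack [ 0.6622 -0.304   0.034 ]
rack [ 0.3819 -0.331   0.034 ]
rack [ 0.3709 -0.242   0.034 ]
```

View pics/crop.png

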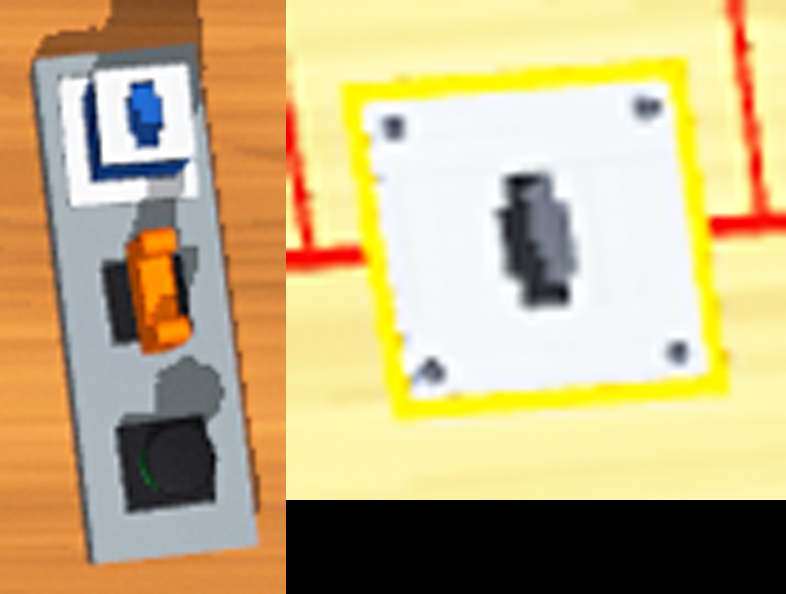

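View pics/crops.png

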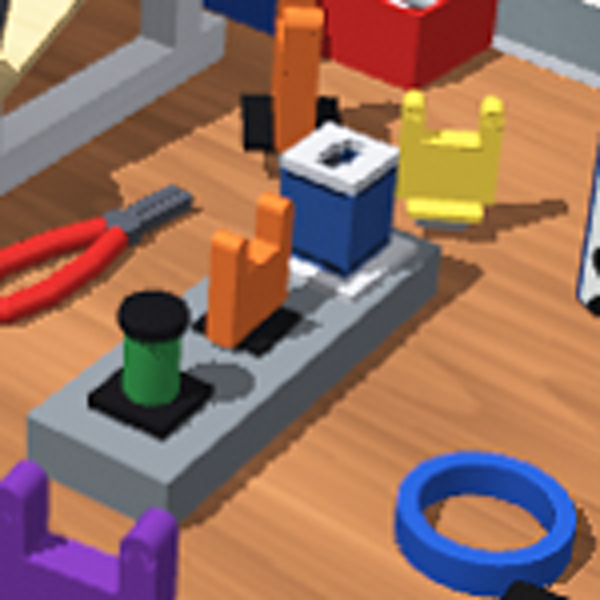

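The side crop shows the rack fork (crop 250,275) is clearly smaller than the orange fork on the bench behind it (crop 297,80), so the rack fork is the right one. The riser top is at crop (340,158) and its keyhole is open. The top crop shows the keyhole in the yellow frame at about (190,163). Next I'll measure.

```bash
cat > meas.py <<'E'
from h import *
import pickle
f=pickle.load(open('top0.pkl','rb')); s=pickle.load(open('side0.pkl','rb'))
hsv=cv2.cvtColor(f['image'],cv2.COLOR_BGR2HSV)
def quad(m,box):
    x0,y0,x1,y1=box; mm=np.zeros_like(m); mm[y0:y1,x0:x1]=m[y0:y1,x0:x1]
    mm=cv2.morphologyEx(mm,cv2.MORPH_CLOSE,np.ones((3,3)))
    c=max(cv2.findContours(mm,cv2.RETR_EXTERNAL,cv2.CHAIN_APPROX_NONE)[0],key=cv2.contourArea)
    q=cv2.approxPolyN(c,4)[0] if hasattr(cv2,'approxPolyN') else None
    return np.array(q,float)
def panel(yaw,p): 
    M=R.from_euler('z',yaw).as_matrix()@R.from_euler('y',-25,degrees=True).as_matrix(); return M
bq=np.array([[90,101],[270,88],[281,222],[113,234]],float)
yq=quad(cv2.inRange(hsv,(24,130,130),(34,255,255)),(160,130,220,195)); 
print('yq',yq.tolist())
yaw,p=0.1,np.array([.65,.25,.135])
for _ in range(30):
    M=panel(yaw,p); P=np.array([onplane(f,*q,p,M[:,2]) for q in bq]); c=P.mean(0)
    ex=(P[0]+P[1]-P[2]-P[3])/2; ey=(P[0]+P[3]-P[1]-P[2])/2
    p=np.array([c[0],c[1],.135]); yaw=np.arctan2(-ey[0],ey[1])
    Q=(P-p)@M
print('panel',p,yaw,np.linalg.norm(ex),np.linalg.norm(ey)); print((Q*1000).round(1))
Y=np.array([onplane(f,*q,p,M[:,2]) for q in yq]); print('slot in panel mm',((Y-p)@M*1000).round(1), 'c',Y.mean(0).round(4),((Y.mean(0)-p)@M*1000).round(1))
ky=onplane(f,*[190.0+.2,163.6],p,M[:,2]); print('proj panel origin',proj(f,p),proj(s,p))
# riser top corners
a=lambda X,Y:(340+X/4.4-.4,155+Y/4.4-.4); b=lambda X,Y:(310+X/4-.4,220+Y/4-.4)
T=np.array([onz(f,*a(*q),.104) for q in[(95,68),(188,63),(197,160),(100,167)]]); print('risertop',(T*1000).round(1),T.mean(0).round(4))
S=np.array([onz(s,*b(*q),.104) for q in[(282,158),(333,122),(398,155),(348,192)]]); print('side',(S*1000).round(1),S.mean(0).round(4))
B=np.array([onz(f,*a(*q),.040) for q in[(60,77),(72,206),(198,197)]]); print('plate',(B*1000).round(1),((B[0]+B[2])/2).round(4))
F=np.array([onz(f,*a(*q),.106) for q in[(130,236),(172,229),(188,345),(146,353)]]); print('fork',(F*1000).round(1))
G=np.array([onz(f,*a(*q),.039) for q in[(103,262),(113,345)]]); print('forkbase L',(G*1000).round(1))
rc=np.array([onz(f,*a(*q),.034) for q in[(33,60),(196,44),(258,543),(92,563)]]); print('rack',(rc*1000).round(1),rc.mean(0).round(4))
E
python3 meas.py
```

```text
yq [[213.0, 182.0], [172.0, 185.0], [166.0, 145.0], [207.0, 141.0]]
panel [0.63632365 0.14631344 0.135     ] 0.07014225260782228 0.2990124741481623 0.3830288275168041
[[ 148.6  187.4   -0. ]
 [ 150.3 -192.1   -0. ]
 [-150.3 -190.9    0. ]
 [-148.6  195.6   -0. ]]
slot in panel mm [[-44.2 -46.9  -0. ]
 [-44.2  44.6   0. ]
 [ 45.4  44.   -0. ]
 [ 47.8 -45.4   0. ]] c [0.6375 0.1455 0.1355] [ 1.2 -0.9 -0. ]
proj panel origin [189.23045716 164.08646594] [281.70123731 190.4907057 ]
risertop [[ 628.8 -238.9  104. ]
 [ 631.3 -287.7  104. ]
 [ 580.  -291.2  104. ]
 [ 576.5 -240.5  104. ]] [ 0.6041 -0.2646  0.104 ]
side [[ 577.5 -241.1  104. ]
 [ 630.4 -236.9  104. ]
 [ 626.  -286.2  104. ]
 [ 573.9 -290.   104. ]] [ 0.6019 -0.2635  0.104 ]
plate [[ 638.3 -227.5   40. ]
 [ 566.4 -232.8   40. ]
 [ 571.1 -302.3   40. ]] [ 0.6047 -0.2649  0.04  ]
fork [[ 539.9 -255.1  106. ]
 [ 543.5 -276.9  106. ]
 [ 483.2 -283.8  106. ]
 [ 479.2 -262.1  106. ]]
forkbase L [[ 535.6 -249.4   39. ]
 [ 490.  -254.    39. ]]
rack [[ 649.3 -213.3   34. ]
 [ 658.2 -304.3   34. ]
 [ 381.9 -331.5   34. ]
 [ 372.  -240.9   34. ]] [ 0.5153 -0.2725  0.034 ]
```

Emit:
apply_moves:
  deltas:
    - [[87,16,-34,4,0,0,0.016],[87,32,-68,8,0,0,0.032],[87,47,-102,12,0,0,0.048],[87,63,-136,16,0,0,0.064],[87,79,-170,20,0,0,0.081]]

```text
clock: 0.52
eef_pos: [0.2888, 0.417, 0.312]
orientation: [-0.407, -3.115, 0.001]
force: [0.8, -0.3, 1.5]
width: 1.001
grip_force: 0.0
```

Emit:
apply_moves:
  deltas:
    - [[87,16,-34,0,0,0,0.016],[87,32,-68,0,0,0,0.032],[87,47,-102,0,0,0,0.048],[87,63,-136,0,0,0,0.064],[87,79,-170,0,0,0,0.081]]

```text
clock: 0.93
eef_pos: [0.3677, 0.2469, 0.3121]
orientation: [-0.281, -3.129, -0.0]
force: [1.9, 0.5, 0.2]
width: 0.999
grip_force: 0.0
```

Emit:
apply_moves:
  deltas:
    - [[87,16,-34,0,0,0,0.016],[87,32,-68,0,0,0,0.032],[87,47,-102,0,0,0,0.048],[87,63,-136,0,0,0,0.064],[87,79,-170,0,0,0,0.081]]

```text
clock: 1.35
eef_pos: [0.4467, 0.0769, 0.3122]
orientation: [-0.154, -3.138, -0.0]
force: [-0.0, -0.6, 0.1]
width: 1.0
grip_force: 0.0
```

Emit:
apply_moves:
  deltas:
    - [[87,16,-34,0,0,0,0.016],[87,32,-68,0,0,0,0.032],[87,47,-102,0,0,0,0.048],[87,63,-136,0,0,0,0.064],[87,79,-170,0,0,0,0.082]]

```text
clock: 1.77
eef_pos: [0.5258, -0.0929, 0.3123]
orientation: [0.024, 3.141, 0.0]
force: [0.7, 0.6, 0.8]
width: 0.997
grip_force: 0.0
```

Emit:
apply_moves:
  deltas:
    - [[87,15,-34,-2,0,0,0.016],[87,31,-68,-6,0,0,0.032],[87,46,-102,-14,0,0,0.048],[87,62,-136,-26,0,0,0.064],[87,77,-171,-40,0,0,0.082]]

```text
clock: 2.18
eef_pos: [0.6034, -0.2634, 0.2716]
orientation: [-0.106, 3.139, 0.0]
force: [0.9, 1.3, 1.0]
width: 1.0
grip_force: 0.0
```

```bash
python3 - <<'E'
from h import *
o=status.get_obs(); print(o['eef_pos'],o['joint_pos'].round(2),R.from_rotvec(o['orientation']).as_matrix().round(3))
fs={}
for n in('top','side'):
    fs[n]=grab(n); cv2.imwrite(f'pics/{n}1.png',fs[n]['image'])
a=fs['top']['image'][90:330,220:460]; b=fs['side']['image'][120:360,200:470]
cv2.imwrite('pics/c1.png',np.hstack([cv2.resize(a,(400,400)),cv2.resize(b,(400,400))]))
E
```

```text
[ 0.60342997 -0.26343745  0.27164428] [-0.15  0.48  0.7   1.42 -0.31  1.35  2.2 ] [[-0.998 -0.067  0.   ]
 [-0.067  0.998  0.   ]
 [-0.     0.    -1.   ]]
```

View pics/c1.png

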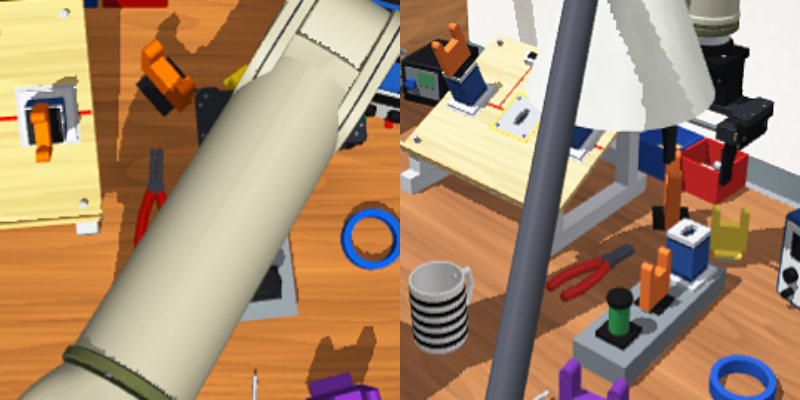

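The pictures show the gripper above and behind the riser in the side view (fingers at 670,145 and 730,155), with the top view blocked by the forearm. The rack items haven't moved. I'll descend and grip.

Emit:
apply_moves:
  deltas:
    - [[87,0,-1,-36,0,0,0],[87,0,-1,-72,0,0,0],[87,0,-1,-105,0,0,0],[87,0,-1,-130,0,0,0],[87,0,-1,-145,0,0,0]]

```text
clock: 2.7
eef_pos: [0.6011, -0.2617, 0.1237]
orientation: [0.103, -3.136, -0.003]
force: [0.4, 0.1, 0.5]
width: 1.001
grip_force: 0.0
```

Emit:
apply_moves:
  deltas:
    - [[40,0,0,0,0,0,0],[40,0,0,0,0,0,0],[40,0,0,0,0,0,0],[40,0,0,0,0,0,0],[40,0,0,0,0,0,0]]

```text
clock: 3.12
eef_pos: [0.6031, -0.2633, 0.1288]
orientation: [-0.102, 3.138, -0.001]
force: [0.2, -0.4, -0.3]
width: 0.706
grip_force: 0.0
```

Emit:
apply_moves:
  deltas:
    - [[40,0,0,0,0,0,0],[40,0,0,0,0,0,0],[40,0,0,0,0,0,0]]

```text
clock: 3.37
eef_pos: [0.6027, -0.2632, 0.1279]
orientation: [-0.103, 3.139, -0.0]
force: [-0.5, 0.3, 3.9]
width: 0.549
grip_force: 30.0
```

Emit:
apply_moves:
  deltas:
    - [[40,0,0,0,0,0,0],[40,0,0,15,0,0,0],[40,0,0,40,0,0,0],[40,0,0,75,0,0,0],[40,0,0,110,0,0,0]]

```text
clock: 3.78
eef_pos: [0.6017, -0.2627, 0.2373]
orientation: [0.102, -3.137, -0.001]
force: [1.4, -0.1, -2.2]
width: 0.549
grip_force: 30.0
```

Emit:
apply_moves:
  deltas:
    - [[40,0,0,38,0,0,0],[40,0,0,76,0,0,0],[40,0,0,112,0,0,0],[40,0,0,125,0,0,0],[40,0,0,130,0,0,0]]

```text
clock: 4.2
eef_pos: [0.6028, -0.2637, 0.3702]
orientation: [-0.102, 3.136, -0.002]
force: [-0.2, -0.6, -2.2]
width: 0.551
grip_force: 30.0
```

```bash
python3 - <<'E'
from h import *
o=status.get_obs(); print(o['eef_pos'],o['force'],o['joint_pos'].round(2),R.from_rotvec(o['orientation']).as_matrix().round(3))
# target above slot
yaw=.07
M=R.from_euler('z',yaw).as_matrix()@R.from_euler('y',-25,degrees=True).as_matrix()
T=np.c_[-M[:,0],M[:,1],-M[:,2]]; C=R.from_rotvec(o['orientation']).as_matrix()
print('turn',R.from_matrix(T@C.T).as_rotvec().round(3),'panel axes',M.round(3).tolist())
slot=np.array([.6372,.1460,.1353])
for d in (0,.018,.030,.080):
    p=slot+M[:,2]*(d+.042+.051); print(d,p.round(4),((p-o['eef_pos'])*1000).round(1))
E
```

```text
[ 0.60281168 -0.26367305  0.37018496] [-0.22232169 -0.59793775 -2.21635109] [-0.15  0.44  0.73  1.27 -0.29  1.53  2.17] [[-0.998 -0.065  0.004]
 [-0.065  0.998 -0.001]
 [-0.004 -0.001 -1.   ]]
turn [ 0.031 -0.432  0.005] panel axes [[0.904, -0.07, -0.422], [0.063, 0.998, -0.03], [0.423, 0.0, 0.906]]
0 [0.598  0.1433 0.2196] [  -4.8  406.9 -150.6]
0.018 [0.5904 0.1427 0.2359] [ -12.4  406.4 -134.3]
0.03 [0.5853 0.1424 0.2468] [ -17.5  406.  -123.4]
0.08 [0.5643 0.1409 0.2921] [-38.5 404.6 -78.1]
```

Emit:
apply_moves:
  deltas:
    - [[40,-4,36,10,0.003,-0.039,0],[40,-8,72,20,0.006,-0.078,0.001],[40,-12,108,30,0.008,-0.118,0.001],[40,-16,144,40,0.011,-0.157,0.002],[40,-20,180,50,0.014,-0.196,0.002]]

```text
clock: 4.62
eef_pos: [0.5816, -0.0811, 0.4157]
orientation: [-0.1, 2.944, 0.012]
force: [1.8, 0.8, -2.3]
width: 0.55
grip_force: 30.0
```

Emit:
apply_moves:
  deltas:
    - [[40,-4,36,0,0.003,-0.039,0],[40,-8,72,0,0.006,-0.078,0.001],[40,-12,108,0,0.008,-0.118,0.001],[40,-16,144,0,0.011,-0.157,0.002],[40,-18,180,0,0.014,-0.196,0.002]]

```text
clock: 5.03
eef_pos: [0.5631, 0.0988, 0.4156]
orientation: [-0.097, 2.747, 0.022]
force: [1.6, 0.7, -2.5]
width: 0.55
grip_force: 30.0
```

Emit:
apply_moves:
  deltas:
    - [[40,0,25,-20,0.002,-0.02,0],[40,0,40,-50,0.003,-0.04,0.001],[40,0,45,-85,0.003,-0.04,0.001],[40,0,45,-115,0.003,-0.04,0.001],[40,0,45,-128,0.003,-0.04,0.001]]

```text
clock: 5.45
eef_pos: [0.5615, 0.1418, 0.2824]
orientation: [-0.099, 2.715, 0.019]
force: [-0.6, 0.1, -2.5]
width: 0.55
grip_force: 30.0
```

```bash
python3 - <<'E'
from h import *
import pickle
fs={n:grab(n) for n in('top','side')}
pickle.dump(fs,open('f2.pkl','wb'))
o=status.get_obs(); print(o['eef_pos'],o['force'],o['joint_pos'].round(2),R.from_rotvec(o['orientation']).as_matrix().round(3).tolist())
a=fs['top']['image'][60:240,80:300]; b=fs['side']['image'][80:260,190:390]
cv2.imwrite('pics/c2.png',np.hstack([cv2.resize(a,(400,400*180//220*1)),cv2.resize(b,(400,327))]))
E
```

```text
[0.56224191 0.1413271  0.28430606] [ 0.09732992 -0.42760901 -1.90977594] [-0.77 -0.01  0.39  1.93  0.18  0.83  1.16] [[-0.909, -0.071, 0.412], [-0.065, 0.997, 0.028], [-0.413, -0.002, -0.911]]
```

View pics/c2.png

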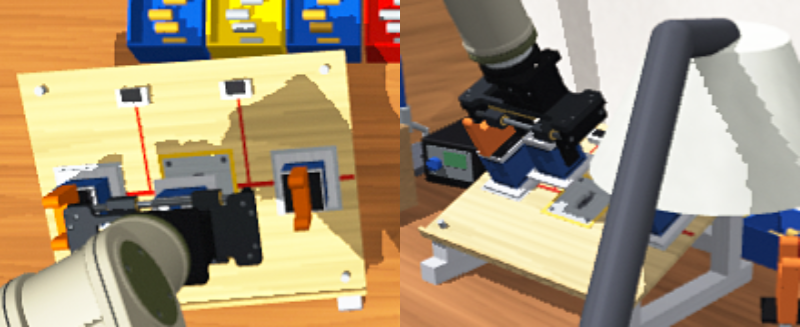

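The top view shows the held riser over the yellow frame (crop 195,190). The side view shows the riser above the keyhole (575,195), with the neighbouring stations clear. I'll align to 30 mm above the board.

```bash
cat > go.py <<'E'
from h import *
import sys
yaw=.07; SLOT=np.array([.6372,.1460,.1353])
M=R.from_euler('z',yaw).as_matrix()@R.from_euler('y',-25,degrees=True).as_matrix()
def rep(ds,off=.094,turn=0.,slot=SLOT,e=(0,0)):
    o=status.get_obs(); C=R.from_rotvec(o['orientation']).as_matrix(); Mt=M@R.from_euler('z',turn).as_matrix()
    T=np.c_[-Mt[:,0],Mt[:,1],-Mt[:,2]]
    print('turn',R.from_matrix(T@C.T).as_rotvec().round(3),'F',o['force'].round(1),'F panel',(M.T@o['force']).round(1),'q7',o['joint_pos'][6].round(2),'t',o['clock'])
    print('tcp in slot mm',((o['eef_pos']-slot)@M*1000).round(1),'height',round(((o['eef_pos']-slot)@M)[2]*1000-off*1000,1))
    for d in ds:
        p=slot+M@np.array([e[0],e[1],d+off]); print(d,((p-o['eef_pos'])*1000).round(1))
E
python3 -c "
from go import *
rep((0,.018,.03,.05))"
```

```text
turn [ 0.002 -0.011 -0.001] F [ 0.1 -0.4 -1.9] F panel [-0.7 -0.4 -1.8] q7 1.16 t 5.55
tcp in slot mm [ -5.1   0.6 166.8] height 72.8
0 [ 35.3   1.9 -63.8]
0.018 [ 27.7   1.4 -47.5]
0.03 [ 22.7   1.  -36.6]
0.05 [ 14.3   0.4 -18.5]
```

Emit:
apply_moves:
  deltas:
    - [[40,6,0,-9,0.001,-0.005,0],[40,14,0,-20,0.002,-0.01,0],[40,20,1,-31,0.002,-0.01,0],[40,23,1,-37,0.002,-0.01,0],[40,23,1,-37,0.002,-0.01,0]]

```text
clock: 5.97
eef_pos: [0.5873, 0.1427, 0.2512]
orientation: [-0.095, 2.699, 0.024]
force: [-0.7, 0.3, -2.4]
width: 0.552
grip_force: 30.0
```

Emit:
apply_moves:
  deltas:
    - [[40,0,0,0,0,0,0],[40,0,0,0,0,0,0],[40,0,0,0,0,0,0]]

```text
clock: 6.22
eef_pos: [0.5876, 0.143, 0.2532]
orientation: [-0.094, 2.696, 0.027]
force: [0.5, -0.3, -1.7]
width: 0.553
grip_force: 30.0
```

```bash
python3 -c "
from go import *
import pickle
rep((0,.012,.018,.03))
fs={n:grab(n) for n in('top','side')}; pickle.dump(fs,open('f3.pkl','wb'))
a=fs['side']['image'][150:220,240:320]
cv2.imwrite('pics/c3.png',cv2.resize(a,(640,560),interpolation=cv2.INTER_CUBIC))
s=fs['side']
o=status.get_obs();C=R.from_rotvec(o['orientation']).as_matrix();b=o['eef_pos']+C[:,2]*.094
Q=lambda x,y,z:(proj(s,b+C@np.array([-x,y,-z]))-[240,150])*8
for q in [(-.035,-.035,0),(.035,-.035,0),(-.035,.035,0),(0,0,-.0175),(.024,-.024,.006),(-.024,-.024,.006)]: print(q,Q(*q).round(0))
print('slot proj',(proj(s,SLOT)-[240,150])*8)
"
```

```text
turn [-0.004  0.008 -0.001] F [ 0.5 -0.3 -1.7] F panel [-0.3 -0.3 -1.7] q7 1.19 t 6.2167
tcp in slot mm [  4.8   0.5 127.9] height 33.9
0 [ 10.    0.2 -32.7]
0.012 [  4.9  -0.1 -21.8]
0.018 [  2.4  -0.3 -16.4]
0.03 [-2.7 -0.7 -5.5]
(-0.035, -0.035, 0) [326. 339.]
(0.035, -0.035, 0) [453. 197.]
(-0.035, 0.035, 0) [174. 284.]
(0, 0, -0.0175) [329. 277.]
(0.024, -0.024, 0.006) [403. 198.]
(-0.024, -0.024, 0.006) [316. 295.]
slot proj [336.10618585 322.62704479]
```

View pics/c3.png

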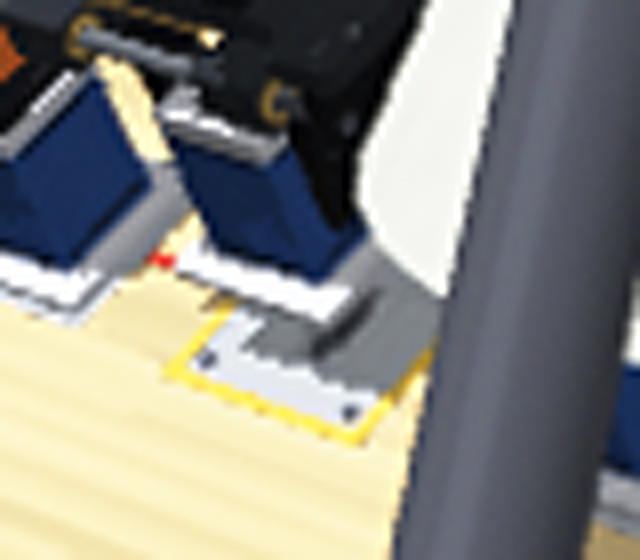

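```bash
python3 - <<'E'
from go import *
import pickle
f=pickle.load(open('top0.pkl','rb')); s=pickle.load(open('side0.pkl','rb'))
def hole(fr,c,r,name):
    g=cv2.cvtColor(fr['image'],cv2.COLOR_BGR2GRAY).astype(float); x,y=c
    w=g[y-r:y+r+1,x-r:x+r+1]; d=np.clip(np.percentile(w,85)-w-30,0,100); 
    yy,xx=np.mgrid[y-r:y+r+1,x-r:x+r+1]; u,v=(d*xx).sum()/d.sum(),(d*yy).sum()/d.sum()
    print(name,u,v,'pred',proj(fr,SLOT).round(2),'onplane',((onplane(fr,u,v,SLOT,M[:,2])-SLOT)@M*1000).round(1)); return u,v
h1=hole(f,(190,163),11,'top')
g=cv2.cvtColor(s['image'],cv2.COLOR_BGR2GRAY); print(g[180:201,266:300])
h2=hole(s,(282,190),8,'side')
p=tri((f,*h1),(s,*h2)); print('tri',p,((p-SLOT)@M*1000).round(1))
# riser-top keyhole in rack: check camera consistency
b=lambda X,Y:(310+X/4-.4,220+Y/4-.4); a=lambda X,Y:(340+X/4.4-.4,155+Y/4.4-.4)
A=[(95,68),(188,63),(197,160),(100,167)]; B=[(333,122),(398,155),(348,192),(282,158)]
T=np.array([tri((f,*a(*x)),(s,*b(*y))) for x,y in zip(A,B)]);print((T*1000).round(1),T.mean(0))
E
```

```text
top 189.55718708536045 163.43502874834144 pred [189.35 163.67] onplane [ 0.5 -0.5 -0. ]
[[239 239 233 154 116 228 245 243 241 232 230 237 238 236 210 238 234 233
  232 232 233 239 244 244 244 244 244 244 245 247 248 108  85  95]
 [244 237 156 119 170 244 241 240 233 228 218 233 233 234 235 236 235 233
  232 232 232 233 239 244 244 244 243 243 245 248 244  71  88  96]
 [241 162 143 229 246 242 238 231 228 219 232 231 231 232 232 233 234 234
  234 234 233 232 233 239 244 244 243 244 245 246 212  77  92  96]
 [173 125 225 247 244 240 232 229 219 232 230 233 234 233 230 230 232 233
  235 235 235 234 234 233 239 243 245 245 247 248 202  80  94  98]
 [109 100 147 218 240 234 227 234 231 230 233 234 232 232 232 232 233 233
  228 229 234 236 234 234 234 238 244 246 247 246 115  85  94  99]
 [159 135 124 124 198 229 206 231 230 232 233 233 231 232 233 233 235 228
  152 130 197 226 231 232 233 233 234 243 248 250 111  87  97  98]
 [242 240 213 198 231 224 232 230 232 233 233 231 232 233 235 231 226 162
   99  67  77 143 218 230 229 231 233 235 244 245  74  91  97  98]
 [240 239 236 229 223 232
[... 1525 characters left out ...]

 [231 229 231 232 233 231 232 232 232 233 233 233 232 232 232 232 232 232
  233 234 233 235 236 231 224 232 245 108  87  96 100  98 101 107]
 [239 233 228 228 228 221 233 233 231 232 232 232 232 231 232 233 233 231
  231 233 233 235 233 225 187 238 235  72  90  97  99  97 103 109]
 [243 241 226 227 234 230 225 229 232 232 233 232 232 233 233 233 227 191
  201 232 236 232 230 230 229 230 189  78  92  98  98  97 106 109]]
side 281.7314082278481 189.77689873417722 pred [282.01 190.33] onplane [1.4 2.2 0. ]
tri [0.63673352 0.14555698 0.13725676] [ 0.4 -0.4  2. ]
[[ 628.3 -238.6  105.6]
 [ 630.  -286.2  102.9]
 [ 578.6 -289.6  102.4]
 [ 576.9 -240.9  104. ]] [ 0.60343189 -0.26380905  0.10370837]
```

Emit:
apply_moves:
  deltas:
    - [[40,-1,-0.4,-6,-0.004,0.008,-0.001],[40,0,-0.4,-10,-0.004,0.008,-0.001],[40,2,-0.4,-14,-0.004,0.008,-0.001],[40,3.5,-0.4,-18,-0.004,0.008,-0.001],[40,5,-0.4,-21,-0.004,0.008,-0.001]]

```text
clock: 6.73
eef_pos: [0.5925, 0.1424, 0.2305]
orientation: [-0.094, 2.706, 0.02]
force: [-0.0, 1.4, -2.4]
width: 0.548
grip_force: 30.0
```

Emit:
apply_moves:
  deltas:
    - [[40,0,0,0,0,0,0],[40,0,0,0,0,0,0]]

```text
clock: 6.9
eef_pos: [0.5925, 0.1424, 0.2309]
orientation: [-0.094, 2.706, 0.02]
force: [-0.5, 1.0, -1.7]
width: 0.552
grip_force: 30.0
```

```bash
python3 -c "
from go import *
rep((0,.004,.012))"
```

```text
turn [ 0.001 -0.002  0.   ] F [-0.5  1.  -1.7] F panel [-1.2  1.  -1.4] q7 1.21 t 6.9
tcp in slot mm [ -0.2  -0.5 105.6] height 11.6
0 [  5.1   0.9 -10.4]
0.004 [ 3.4  0.7 -6.8]
0.012 [0.  0.5 0.4]
```

Emit:
apply_moves:
  deltas:
    - [[40,1,0,-2.5,0,0,0],[40,2,0,-5,0,0,0],[40,3.5,0,-7.5,0,0,0],[40,4.5,0,-10,0,0,0],[40,5,0,-11,0,0,0]]

```text
clock: 7.32
eef_pos: [0.5975, 0.1424, 0.2197]
orientation: [-0.094, 2.706, 0.02]
force: [-0.0, -0.7, -2.7]
width: 0.549
grip_force: 30.0
```

Emit:
apply_moves:
  deltas:
    - [[40,0,0,0,0,0,0],[40,0,0,0,0,0,0]]

```text
clock: 7.48
eef_pos: [0.5975, 0.1424, 0.2202]
orientation: [-0.094, 2.705, 0.02]
force: [0.7, 0.2, -2.7]
width: 0.551
grip_force: 30.0
```

```bash
python3 -c "
from go import *
rep((0,-.003))"
```

```text
turn [ 0.001 -0.001  0.   ] F [ 0.7  0.2 -2.7] F panel [-0.5  0.2 -2.7] q7 1.22 t 7.4833
tcp in slot mm [-0.3 -0.8 93.8] height -0.2
0 [0.1 0.8 0.3]
-0.003 [ 1.3  0.9 -2.4]
```

Emit:
apply_moves:
  deltas:
    - [[40,0.4,0.3,-0.9,0,0,0],[40,0.4,0.3,-0.9,0,0,0],[40,0.8,0.3,-1.8,0,0,0],[40,0.8,0.3,-1.8,0,0,0]]

```text
clock: 7.82
eef_pos: [0.598, 0.1426, 0.2195]
orientation: [-0.094, 2.705, 0.021]
force: [-15.1, -3.8, 12.7]
width: 0.552
grip_force: 30.0
```

Emit:
apply_moves:
  deltas:
    - [[40,0.4,0,-0.9,0,0,0],[40,0.4,0,-0.9,0,0,0],[40,0.4,0,-0.9,0,0,0]]

```text
clock: 8.07
eef_pos: [0.5983, 0.1426, 0.2193]
orientation: [-0.094, 2.705, 0.022]
force: [-22.7, -5.3, 21.1]
width: 0.55
grip_force: 30.0
```

```bash
python3 -c "
from go import *
rep((0,-.003))"
```

```text
turn [-0.001 -0.002  0.001] F [-22.7  -5.3  21.1] F panel [-12.   -3.7  28.9] q7 1.22 t 8.0667
tcp in slot mm [ 0.1 -0.6 92.7] height -1.3
0 [-0.7  0.6  1.2]
-0.003 [ 0.5  0.7 -1.6]
```

Emit:
apply_moves:
  deltas:
    - [[40,-1.2,0,0.8,0,0,0],[40,-1.2,0,0.8,0,0,0]]

```text
clock: 8.23
eef_pos: [0.5975, 0.1429, 0.219]
orientation: [-0.094, 2.704, 0.021]
force: [-9.7, -2.9, 9.4]
width: 0.549
grip_force: 30.0
```

Emit:
apply_moves:
  deltas:
    - [[40,0,0,0,0.034,0.002,-0.072],[40,0,0,0,0.068,0.005,-0.145],[40,0,0,0,0.101,0.007,-0.217],[40,0,0,0,0.101,0.007,-0.217]]

```text
clock: 8.57
eef_pos: [0.5978, 0.1433, 0.2192]
orientation: [0.236, 2.699, 0.095]
force: [-3.0, 0.1, 4.5]
width: 0.547
grip_force: 30.0
```

```bash
python3 -c "
from go import *
rep((0,),turn=-1.571); print(status.get_obs()['ft_torque'])"
```

```text
turn [ 0.558  0.04  -1.202] F [-3.   0.1  4.5] F panel [-0.8  0.3  5.4] q7 0.98 t 8.5667
tcp in slot mm [-0.3  0.  92.7] height -1.3
0 [-0.3 -0.1  1.3]
[0.18902842 1.04413209 0.02508836]
```

Emit:
apply_moves:
  deltas:
    - [[40,0,0,0,0.042,0.003,-0.091],[40,0,0,0,0.084,0.006,-0.181],[40,0,0,0,0.126,0.009,-0.272],[40,0,0,0,0.168,0.012,-0.363],[40,0,0,0,0.21,0.015,-0.453]]

```text
clock: 8.98
eef_pos: [0.5976, 0.1436, 0.2191]
orientation: [0.903, 2.579, 0.241]
force: [-6.2, -0.1, 6.3]
width: 0.55
grip_force: 30.0
```

Emit:
apply_moves:
  deltas:
    - [[40,0,0,0,0.042,0.003,-0.091],[40,0,0,0,0.084,0.006,-0.181],[40,0,0,0,0.126,0.009,-0.272],[40,0,0,0,0.168,0.012,-0.363],[40,0,0,0,0.21,0.015,-0.453]]

```text
clock: 9.4
eef_pos: [0.5975, 0.1438, 0.2191]
orientation: [1.535, 2.31, 0.376]
force: [-7.5, 0.4, 6.2]
width: 0.549
grip_force: 30.0
```

```bash
python3 -c "
from go import *
rep((0,),turn=-1.571); print(status.get_obs()['ft_torque'])"
```

```text
turn [ 0.137  0.009 -0.298] F [-7.5  0.4  6.2] F panel [-4.1  0.9  8.7] q7 0.01 t 9.4
tcp in slot mm [-0.6  0.6 92.7] height -1.3
0 [ 0.  -0.6  1.4]
[0.29672538 1.36923954 0.35381483]
```

Emit:
apply_moves:
  deltas:
    - [[40,0,-0.3,0,0.042,0.003,-0.091],[40,0,-0.5,0,0.084,0.006,-0.181],[40,0,-0.5,0,0.126,0.009,-0.272],[40,0,-0.5,0,0.151,0.011,-0.327],[40,0,-0.5,0,0.151,0.011,-0.327]]

```text
clock: 9.82
eef_pos: [0.5982, 0.1435, 0.2194]
orientation: [1.949, 2.029, 0.465]
force: [-0.4, 3.2, 2.9]
width: 0.548
grip_force: 30.0
```

Emit:
apply_moves:
  deltas:
    - [[40,0,0,0,0,0,0],[40,0,0,0,0,0,0]]

```text
clock: 9.98
eef_pos: [0.5981, 0.1434, 0.2193]
orientation: [1.944, 2.033, 0.463]
force: [-0.9, 4.4, 5.0]
width: 0.553
grip_force: 30.0
```

```bash
python3 -c "
from go import *
rep((0,),turn=-1.571); print(status.get_obs()['ft_torque'])"
```

```text
turn [-0.012 -0.001  0.022] F [-0.9  4.4  5. ] F panel [1.6 4.5 4.8] q7 -0.33 t 9.9833
tcp in slot mm [ 0.   0.2 92.7] height -1.3
0 [-0.6 -0.2  1.1]
[1.17436003 0.19538269 0.48954523]
```

Emit:
apply_moves:
  deltas:
    - [[87,0,0,0,0,0,0],[87,0,0,0,0,0,0],[87,0,0,0,0,0,0],[87,0,0,0,0,0,0],[87,0,0,0,0,0,0]]

```text
clock: 10.4
eef_pos: [0.5974, 0.1418, 0.218]
orientation: [1.948, 2.031, 0.459]
force: [-0.4, 0.1, 1.1]
width: 0.842
grip_force: 0.0
```

Emit:
apply_moves:
  deltas:
    - [[87,-8,0,17,0,0,0],[87,-21,-1,45,0,0,0],[87,-35,-2,75,0,0,0],[87,-48,-3,105,0,0,0],[87,-61,-4,130,0,0,0]]

```text
clock: 10.82
eef_pos: [0.536, 0.1377, 0.3504]
orientation: [1.948, 2.03, 0.461]
force: [0.7, -0.3, -0.5]
width: 0.994
grip_force: 0.0
```

Emit:
apply_moves:
  deltas:
    - [[87,0,-36,14,0,0,0],[87,0,-72,28,0,0,0],[87,0,-108,42,0,0,0],[87,0,-145,42,0,0,0],[87,0,-182,42,0,0,0]]

```text
clock: 11.23
eef_pos: [0.5364, -0.0458, 0.3912]
orientation: [1.947, 2.03, 0.462]
force: [0.4, -0.3, 1.3]
width: 1.001
grip_force: 0.0
```

```bash
python3 - <<'E'
from go import *
import pickle
fs={n:grab(n) for n in('top','side')}; pickle.dump(fs,open('f4.pkl','wb'))
o=status.get_obs(); print(o['eef_pos'],o['joint_pos'].round(2))
C=R.from_rotvec(o['orientation'])
T=np.array([[ np.sin(-.11)*-1,0,0]]) # unused
# fork pick: tool y along rack -y: yaw -pi/2+.11
y=np.array([np.cos(-np.pi/2+.11),np.sin(-np.pi/2+.11),0]);z=np.array([0,0,-1.]);D=np.c_[np.cross(y,z),y,z]
print('turn',(R.from_matrix(D)*C.inv()).as_rotvec().round(3))
a=fs['top']['image'][110:230,90:290]; b=fs['side']['image'][120:240,200:380]
cv2.imwrite('pics/c4.png',np.vstack([cv2.resize(a,(480,288)),cv2.resize(b,(480,310))]))
top=SLOT+M[:,2]*.07; print('top proj',proj(fs['top'],top),proj(fs['side'],top))
E
```

```text
[ 0.53622854 -0.050941    0.39085228] [-0.88 -0.3   0.75  1.87  0.26  1.07 -0.15]
turn [ 0.301  0.371 -1.468]
top proj [183.34853413 170.37085263] [273.70322726 171.62605906]
```

View pics/c4.png

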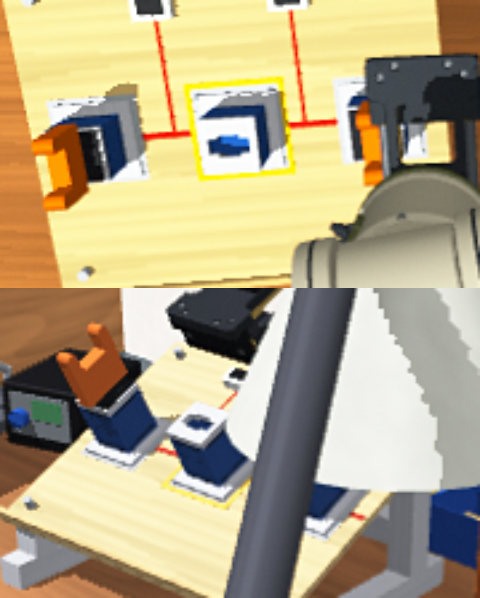

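The pictures show the riser seated square in the yellow frame (top crop 230,140; side crop 205,440). Its keyhole now lies along the board's y. I'll measure the fork more precisely.

```bash
python3 - <<'E'
from go import *
import pickle
f=pickle.load(open('top0.pkl','rb')); s=pickle.load(open('side0.pkl','rb')); fs=pickle.load(open('f4.pkl','rb'))
hs=cv2.cvtColor(f['image'],cv2.COLOR_BGR2HSV); m=cv2.inRange(hs,(4,150,70),(18,255,255)); mm=np.zeros_like(m); mm[203:241,362:390]=m[203:241,362:390]
c=max(cv2.findContours(mm,0,1)[0],key=cv2.contourArea)
q=cv2.approxPolyN(c,4)[0].astype(float); print(q.tolist()); P=np.array([onz(f,*x,.106) for x in q]); print((P*1000).round(1),P.mean(0))
# fork base rear-left etc visible black in side
hs=cv2.cvtColor(s['image'],cv2.COLOR_BGR2HSV); m=cv2.inRange(hs,(4,150,70),(18,255,255)); mm=np.zeros_like(m); mm[266:308,360:386]=m[266:308,360:386]
for r in range(266,308): print(r,''.join('#' if x else '.' for x in mm[r,360:386]))
# riser top now
t=fs['top']; g=cv2.cvtColor(t['image'],cv2.COLOR_BGR2HSV); w=cv2.inRange(g,(0,0,200),(180,50,255)); w[:, :172]=0; w[:,199:]=0; w[:155]=0; w[184:]=0
for r in range(155,184): print(r,''.join('#' if x else '.' for x in w[r,170:202]))
E
```

```text
[[379.0, 207.0], [383.0, 231.0], [372.0, 237.0], [367.0, 207.0]]
[[ 542.7 -277.6  106. ]
 [ 487.7 -285.5  106. ]
 [ 474.3 -260.2  106. ]
 [ 542.8 -250.2  106. ]] [ 0.51185095 -0.26837696  0.106     ]
266 ..........................
267 ................##........
268 ...............####.......
269 ..............#######.....
270 ..............#########...
271 ..............#########...
272 #.............#########...
273 .............##########...
274 .............##########...
275 .............##########...
276 .....#.......##########...
277 ....####.....##########...
278 ...########..##########...
279 ..##########.##########...
280 ..#####################...
281 ..#####################...
282 ..#####################...
283 ..####################....
284 ..####################....
285 ..####################....
286 ..####################....
287 ..####################....
288 ..####################....
289 ...###################....
290 ...###################....
291 ...##################.....
292 ..###################.....
293 ..####################....
294 ..####################....
2
[... 774 characters left out ...]
5 ..#########################.....
166 ..##########........#######.....
167 ..########.............####.....
168 ..#####.................###.....
169 ...###..................###.....
170 ...####.................###.....
171 ...####.................###.....
172 ...####.................###.....
173 ...####.................####....
174 ...####..##.........########....
175 ....########.....###########....
176 ....########################....
177 ....########################....
178 ....########################....
179 ....########################....
180 .....########################...
181 .....#######################....
182 .....########...................
183 ................................
```

```bash
python3 - <<'E'
from go import *
import pickle
fs=pickle.load(open('f4.pkl','rb')); t,s=fs['top'],fs['side']
top=SLOT+M[:,2]*.07
print('pred top corners T',[proj(t,top+M@np.array([x,y,0])).round(1).tolist() for x,y in((.024,.024),(.024,-.024),(-.024,-.024),(-.024,.024))])
print('pred top corners S',[proj(s,top+M@np.array([x,y,0])).round(1).tolist() for x,y in((.024,.024),(.024,-.024),(-.024,-.024),(-.024,.024))])
print('pred plate T',[proj(t,SLOT+M@np.array([x,y,.006])).round(1).tolist() for x,y in((.035,.035),(.035,-.035),(-.035,-.035),(-.035,.035))])
for nm,fr,(x0,y0,x1,y1) in(('t',t,(160,138,220,190)),('s',s,(255,155,300,205))):
    cv2.imwrite(f'pics/z{nm}.png',fr['image'][y0:y1,x0:x1])
a=cv2.resize(t['image'][138:190,160:220],(600,520),interpolation=cv2.INTER_NEAREST)
b=cv2.resize(s['image'][155:207,262:282],(200,520),interpolation=cv2.INTER_NEAREST)
cv2.imwrite('pics/c5.png',np.hstack([a,b]))
E
```

```text
pred top corners T [[170.0, 159.8], [193.3, 158.1], [196.5, 180.8], [173.5, 182.5]]
pred top corners S [[272.7, 163.6], [285.9, 167.8], [274.7, 179.9], [261.5, 175.4]]
pred plate T [[170.4, 149.5], [202.7, 147.2], [206.9, 178.6], [175.3, 180.9]]
```

View pics/c5.png

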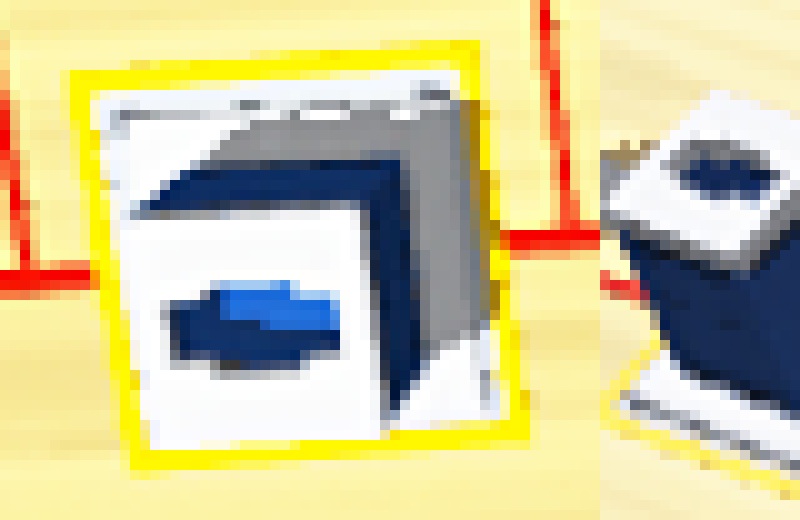

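Measured from the crop, the riser top keyhole centre is about (184.8,170.1) in the top view and (273.7,171.5) in the side view. That puts the riser 1–3 mm toward -y, within the shank's play. I'll finish the fork position and move there.

```bash
python3 - <<'E'
from go import *
import pickle
f=pickle.load(open('top0.pkl','rb')); s=pickle.load(open('side0.pkl','rb')); fs=pickle.load(open('f4.pkl','rb'))
Q=[(362,279.5),(376.5,267),(382.7,270.5)]
P=np.array([onz(s,*q,.106) for q in Q]); print('side fork A(-x,+y),B(+x,+y),B(+x,-y)',(P*1000).round(1))
p=tri((fs['top'],184.8,170.1),(fs['side'],273.7,171.5)); print('hole tri in slot',((p-SLOT)@M*1000).round(1))
top=SLOT+M[:,2]*.07
for n,u,v in(('top',184.8,170.1),('side',273.7,171.5)): print(n,((onplane(fs[n],u,v,top,M[:,2])-SLOT)@M*1000).round(1))
E
```

```text
side fork A(-x,+y),B(+x,+y),B(+x,-y) [[ 481.2 -268.3  106. ]
 [ 542.4 -258.6  106. ]
 [ 540.4 -277.4  106. ]]
hole tri in slot [-0.2 -2.5 71.5]
top [ 0.3 -3.1 70. ]
side [ 0.4  0.3 70. ]
```

Emit:
apply_moves:
  deltas:
    - [[87,-2,-36,0,0.021,0.026,-0.101],[87,-4,-72,0,0.041,0.051,-0.202],[87,-6,-108,0,0.062,0.076,-0.303],[87,-8,-144,0,0.082,0.101,-0.4],[87,-10,-180,0,0.098,0.121,-0.479]]

```text
clock: 11.75
eef_pos: [0.526, -0.2251, 0.3906]
orientation: [2.478, 1.539, 0.337]
force: [1.3, -1.0, -1.5]
width: 1.0
grip_force: 0.0
```

Emit:
apply_moves:
  deltas:
    - [[87,-2,-10,-20,0.021,0.026,-0.101],[87,-4,-20,-40,0.041,0.051,-0.202],[87,-6,-28,-60,0.062,0.076,-0.303],[87,-8,-35,-80,0.082,0.101,-0.4],[87,-11,-40,-100,0.098,0.121,-0.479]]

```text
clock: 12.17
eef_pos: [0.5157, -0.2638, 0.289]
orientation: [2.88, 0.931, 0.183]
force: [0.8, 0.7, -0.5]
width: 1.001
grip_force: 0.0
```

Emit:
apply_moves:
  deltas:
    - [[87,-1,0,-10,0.021,0.026,-0.101],[87,-2,0,-20,0.041,0.051,-0.202],[87,-2,0,-30,0.062,0.076,-0.303],[87,-2,0,-40,0.082,0.101,-0.4],[87,-2,0,-50,0.105,0.129,-0.51]]

```text
clock: 12.58
eef_pos: [0.5137, -0.2632, 0.2393]
orientation: [-3.134, -0.18, 0.001]
force: [-0.2, -0.1, -0.6]
width: 1.002
grip_force: 0.0
```

```bash
python3 - <<'E'
from go import *
o=status.get_obs(); print(o['eef_pos'],o['joint_pos'].round(2))
y=np.array([np.sin(.11),-np.cos(.11),0]);z=np.array([0,0,-1.]);D=np.c_[np.cross(y,z),y,z]
print('turn',(R.from_matrix(D)*R.from_rotvec(o['orientation']).inv()).as_rotvec().round(3))
E
```

```text
[ 0.51367191 -0.26318487  0.23933734] [-0.51  0.48  1.18  1.71 -0.47  1.27 -0.68]
turn [-0.002 -0.001 -0.005]
```

Emit:
apply_moves:
  deltas:
    - [[87,-1,-9,-20,0,0,-0.005],[87,-1,-9,-55,0,0,-0.005],[87,-1,-9,-90,0,0,-0.005],[87,-1,-9,-115,0,0,-0.005],[87,-1,-9,-124,0,0,-0.005]]

```text
clock: 13.0
eef_pos: [0.5109, -0.2714, 0.1124]
orientation: [-3.133, -0.179, 0.005]
force: [-0.4, 0.8, 0.1]
width: 0.998
grip_force: 0.0
```

Emit:
apply_moves:
  deltas:
    - [[8,0,0,0,0,0,0],[8,0,0,0,0,0,0],[8,0,0,0,0,0,0],[8,0,0,0,0,0,0],[8,0,0,0,0,0,0]]

```text
clock: 13.42
eef_pos: [0.5132, -0.2729, 0.1177]
orientation: [-3.136, -0.179, -0.006]
force: [-0.3, -0.3, 0.1]
width: 0.709
grip_force: 0.0
```

Emit:
apply_moves:
  deltas:
    - [[8,0,0,0,0,0,0],[8,0,0,0,0,0,0],[8,0,0,0,0,0,0],[8,0,0,0,0,0,0],[8,0,0,0,0,0,0]]

```text
clock: 13.83
eef_pos: [0.5125, -0.2727, 0.1164]
orientation: [-3.135, -0.178, -0.003]
force: [-0.2, -0.7, 0.2]
width: 0.321
grip_force: 0.0
```

Emit:
apply_moves:
  deltas:
    - [[8,0,0,0,0,0,0],[8,0,0,0,0,0,0],[8,0,0,0,0,0,0],[8,0,0,0,0,0,0]]

```text
clock: 14.17
eef_pos: [0.5124, -0.2728, 0.1163]
orientation: [-3.135, -0.178, -0.003]
force: [0.6, -0.2, -0.1]
width: 0.179
grip_force: 29.9
```

Emit:
apply_moves:
  deltas:
    - [[8,0,0,0,0,0,0],[8,0,0,15,0,0,0],[8,0,0,45,0,0,0],[8,0,0,82,0,0,0],[8,0,0,120,0,0,0]]

```text
clock: 14.58
eef_pos: [0.5117, -0.2728, 0.2382]
orientation: [-3.135, -0.177, -0.0]
force: [1.2, -0.5, -1.5]
width: 0.18
grip_force: 29.9
```

Emit:
apply_moves:
  deltas:
    - [[8,0,0,38,0,0,0],[8,0,0,76,0,0,0],[8,0,0,114,0,0,0],[8,0,0,150,0,0,0],[8,0,0,160,0,0,0]]

```text
clock: 15.0
eef_pos: [0.5124, -0.2741, 0.4026]
orientation: [3.135, 0.177, 0.012]
force: [-0.8, -1.0, -0.6]
width: 0.18
grip_force: 29.9
```

```bash
cat >> go.py <<'E'
RT=SLOT+M@np.array([.0003,-.0022,.070])
def repf(ds,turn=-1.571): rep(ds,off=.0823,turn=turn,slot=RT)
E
python3 -c "
from go import *
repf((0,.012,.03,.08)); o=status.get_obs(); print(o['eef_pos'],o['width'],o['joint_pos'].round(2))"
```

```text
turn [-0.312 -0.363  1.5  ] F [-0.8 -1.  -0.6] F panel [-1.  -1.  -0.2] q7 -0.75 t 15.0
tcp in slot mm [ -26.8 -408.1  237.3] height 155.0
0 [  61.   413.4 -129.1]
0.012 [  56.   413.1 -118.2]
0.03 [  48.4  412.5 -101.9]
0.08 [ 27.3 411.1 -56.6]
[ 0.51237655 -0.27410485  0.40257761] 0.17973239232191862 [-0.52  0.38  1.26  1.45 -0.36  1.57 -0.75]
```

Emit:
apply_moves:
  deltas:
    - [[8,0,28,4,-0.021,-0.024,0.1],[8,0,56,8,-0.042,-0.048,0.2],[8,0,84,12,-0.062,-0.073,0.3],[8,0,112,16,-0.083,-0.097,0.4],[8,0,140,20,-0.104,-0.121,0.5]]

```text
clock: 15.42
eef_pos: [0.5118, -0.1391, 0.4148]
orientation: [2.913, 0.862, 0.158]
force: [0.4, -0.5, -3.7]
width: 0.184
grip_force: 29.9
```

Emit:
apply_moves:
  deltas:
    - [[8,0,28,0,-0.021,-0.024,0.1],[8,0,56,0,-0.042,-0.048,0.2],[8,0,84,0,-0.062,-0.073,0.3],[8,0,112,0,-0.083,-0.097,0.4],[8,0,140,0,-0.104,-0.121,0.5]]

```text
clock: 15.83
eef_pos: [0.5117, 0.003, 0.4154]
orientation: [2.502, 1.511, 0.312]
force: [0.5, -0.1, -1.0]
width: 0.181
grip_force: 29.9
```

Emit:
apply_moves:
  deltas:
    - [[8,5,28,0,-0.021,-0.024,0.1],[8,10,56,0,-0.042,-0.048,0.2],[8,15,84,0,-0.062,-0.073,0.3],[8,20,112,0,-0.083,-0.097,0.4],[8,27,131,-10,-0.104,-0.121,0.5]]

```text
clock: 16.25
eef_pos: [0.5392, 0.1359, 0.4065]
orientation: [1.956, 2.025, 0.438]
force: [1.0, 1.7, -1.6]
width: 0.182
grip_force: 29.9
```

```bash
python3 -c "
from go import *
repf((.03,.08)); o=status.get_obs(); print(o['eef_pos'],o['joint_pos'].round(2))"
```

```text
turn [-0.001 -0.012  0.035] F [ 1.   1.7 -1.6] F panel [ 0.3  1.6 -1.9] q7 -0.58 t 16.25
tcp in slot mm [ 25.1  -1.  217.4] height 135.1
0.03 [  21.5    2.5 -105.9]
0.08 [  0.5   1.  -60.6]
[0.53922608 0.13594287 0.40653578] [-1.35 -0.25  0.81  1.79  0.41  1.16 -0.58]
```

Emit:
apply_moves:
  deltas:
    - [[8,0,1,-30,0,-0.006,0.017],[8,0,1,-60,-0.001,-0.012,0.035],[8,9,2,-78,-0.001,-0.012,0.035],[8,17,2.5,-96,-0.001,-0.012,0.035],[8,21.5,2.5,-106,-0.001,-0.012,0.035]]

```text
clock: 16.67
eef_pos: [0.5604, 0.1348, 0.2973]
orientation: [1.924, 2.049, 0.449]
force: [-0.1, 0.4, -1.7]
width: 0.186
grip_force: 29.9
```

Emit:
apply_moves:
  deltas:
    - [[8,0,0,0,0,0,0],[8,0,0,0,0,0,0],[8,0,0,0,0,0,0]]

```text
clock: 16.92
eef_pos: [0.5608, 0.1358, 0.3001]
orientation: [1.923, 2.049, 0.453]
force: [0.1, -0.1, -1.1]
width: 0.181
grip_force: 29.9
```

```bash
python3 -c "
from go import *
repf((0,.012,.03)); o=status.get_obs(); C=R.from_rotvec(o['orientation']).as_matrix(); b=o['eef_pos']+C[:,2]*.0823
fs={n:grab(n) for n in('top','side')}
for n,(x0,y0) in (('top',(160,145)),('side',(250,130))):
  f=fs[n]; print(n,'hole',(proj(f,RT)-[x0,y0])*8,'foot',(proj(f,b+C[:,2]*.0175)-[x0,y0])*8,'base corners',[((proj(f,b+C@np.array([x,y,0]))-[x0,y0])*8).round().tolist() for x,y in((.022,.022),(.022,-.022),(-.022,-.022),(-.022,.022))])
a=fs['top']['image'][145:195,160:210];b2=fs['side']['image'][130:180,250:300]
cv2.imwrite('pics/c6.png',np.hstack([cv2.resize(x,(400,400),interpolation=cv2.INTER_CUBIC) for x in(a,b2)]))
"
```

```text
turn [-0.    -0.002  0.006] F [ 0.1 -0.1 -1.1] F panel [-0.4 -0.1 -1. ] q7 -0.49 t 16.9167
tcp in slot mm [ -0.4  -2.6 111.9] height 29.6
0 [ 12.6   3.5 -26.7]
0.012 [  7.6   3.2 -15.8]
0.03 [-0.   2.6  0.5]
top hole [195.12412778 201.22145804] foot [197.81329349 212.42254481] base corners [[84.0, 147.0], [110.0, 318.0], [283.0, 306.0], [260.0, 136.0]]
side hole [195.03227538 334.02459144] foot [188.45719598 310.29597508] base corners [[165.0, 212.0], [80.0, 299.0], [178.0, 332.0], [262.0, 243.0]]
```

View pics/c6.png

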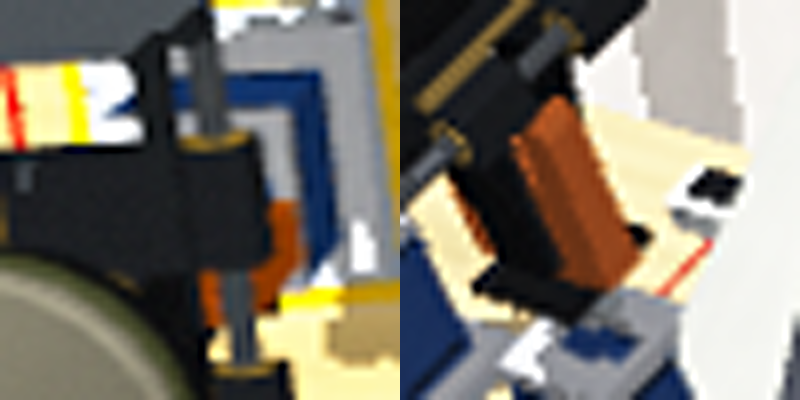

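The side view shows the fork's base just above the riser's keyhole (right half, 605,345), with the fork's broad side along the slot as intended. I'll insert partway.

Emit:
apply_moves:
  deltas:
    - [[8,0,2.5,0,0,-0.002,0.006],[8,2,2.5,-4,0,-0.002,0.006],[8,4,2.5,-8,0,-0.002,0.006],[8,6,2.5,-12,0,-0.002,0.006],[8,7.6,2.7,-15.8,0,-0.002,0.006]]

```text
clock: 17.43
eef_pos: [0.5685, 0.1385, 0.283]
orientation: [1.915, 2.054, 0.454]
force: [-1.1, 0.0, -1.6]
width: 0.183
grip_force: 29.9
```

Emit:
apply_moves:
  deltas:
    - [[8,0,0,0,0,0,0],[8,0,0,0,0,0,0]]

```text
clock: 17.6
eef_pos: [0.5683, 0.1385, 0.2832]
orientation: [1.915, 2.054, 0.453]
force: [-0.1, -0.1, -1.1]
width: 0.182
grip_force: 29.9
```

```bash
python3 -c "
from go import *
repf((0,.004,.012))"
```

```text
turn [ 0.001 -0.001  0.   ] F [-0.1 -0.1 -1.1] F panel [-0.6 -0.1 -1. ] q7 -0.44 t 17.6
tcp in slot mm [-0.5 -0.4 93.3] height 11.0
0 [ 5.1  0.8 -9.7]
0.004 [ 3.4  0.7 -6.1]
0.012 [0.  0.4 1.2]
```

No contact force, so the foot is entering. I'll continue to seat it.

Emit:
apply_moves:
  deltas:
    - [[8,1.2,0,-2,0,0,0],[8,2.3,0,-4,0,0,0],[8,3.2,0,-6,0,0,0],[8,4.1,0,-8,0,0,0],[8,5.1,0,-10,0,0,0]]

```text
clock: 18.02
eef_pos: [0.5735, 0.1387, 0.2734]
orientation: [1.915, 2.054, 0.455]
force: [-0.1, -0.1, -1.2]
width: 0.184
grip_force: 29.9
```

Emit:
apply_moves:
  deltas:
    - [[8,0.2,0,-0.4,0,0,0],[8,0.2,0,-0.4,0,0,0],[8,0.2,0,-0.4,0,0,0]]

```text
clock: 18.27
eef_pos: [0.5737, 0.1386, 0.2732]
orientation: [1.915, 2.054, 0.455]
force: [0.0, -0.7, -1.0]
width: 0.178
grip_force: 29.9
```

```bash
python3 -c "
from go import *
repf((0,))"
```

```text
turn [ 0.001 -0.    -0.   ] F [ 0.  -0.7 -1. ] F panel [-0.4 -0.7 -0.9] q7 -0.4 t 18.2667
tcp in slot mm [ 0.1 -0.7 81.9] height -0.4
0 [-0.3  0.7  0.3]
```

Emit:
apply_moves:
  deltas:
    - [[8,0.4,0,-0.9,0,0,0],[8,0.4,0,-0.9,0,0,0],[8,0.8,0,-1.8,0,0,0],[8,0.8,0,-1.8,0,0,0],[8,0.8,0,-1.8,0,0,0]]

```text
clock: 18.68
eef_pos: [0.5744, 0.1387, 0.2724]
orientation: [1.916, 2.055, 0.455]
force: [-21.8, -4.1, 22.6]
width: 0.181
grip_force: 30.0
```

```bash
python3 -c "
from go import *
repf((0,))"
```

```text
turn [-0.    -0.001 -0.   ] F [-21.8  -4.1  22.6] F panel [-10.4  -2.6  29.8] q7 -0.39 t 18.6833
tcp in slot mm [ 0.4 -0.7 81. ] height -1.3
0 [-0.9  0.6  1. ]
```

Emit:
apply_moves:
  deltas:
    - [[8,-1.0,0,0.8,0,0,0],[8,-1.0,0,0.8,0.034,0.002,-0.072],[8,-1.0,0,0.8,0.068,0.005,-0.145],[8,-1.0,0,0.8,0.101,0.007,-0.217],[8,-1.0,0,0.8,0.101,0.007,-0.217]]

```text
clock: 19.1
eef_pos: [0.5735, 0.1387, 0.2722]
orientation: [2.175, 1.828, 0.509]
force: [0.1, -0.0, -0.9]
width: 0.179
grip_force: 30.0
```

```bash
python3 -c "
from go import *
repf((0,),turn=-3.1416); print(status.get_obs()['ft_torque'])"
```

```text
turn [ 0.56   0.039 -1.203] F [ 0.1 -0.  -0.9] F panel [-0.2 -0.  -0.9] q7 -0.64 t 19.1
tcp in slot mm [-0.5 -0.6 81.2] height -1.1
0 [-0.1  0.6  1.2]
[-0.14333855  0.73504071  0.04737359]
```

Emit:
apply_moves:
  deltas:
    - [[8,0.3,0.3,-0.3,0.042,0.003,-0.091],[8,0.3,0.3,-0.3,0.084,0.006,-0.181],[8,0.3,0.3,-0.3,0.126,0.009,-0.272],[8,0.3,0.3,-0.3,0.168,0.012,-0.363],[8,0.3,0.3,-0.3,0.21,0.015,-0.453]]

```text
clock: 19.52
eef_pos: [0.574, 0.1391, 0.2724]
orientation: [2.629, 1.27, 0.601]
force: [-2.6, -0.5, 4.7]
width: 0.18
grip_force: 30.0
```

Emit:
apply_moves:
  deltas:
    - [[8,0,0,0,0.042,0.003,-0.091],[8,0,0,0,0.084,0.006,-0.181],[8,0,0,0,0.126,0.009,-0.272],[8,0,0,0,0.168,0.012,-0.363],[8,0,0,0,0.21,0.015,-0.453]]

```text
clock: 19.93
eef_pos: [0.5735, 0.1398, 0.2722]
orientation: [2.954, 0.6, 0.66]
force: [-6.5, 2.0, 5.2]
width: 0.179
grip_force: 30.0
```

```bash
python3 -c "
from go import *
repf((0,),turn=-3.1416); print(status.get_obs()['ft_torque'])"
```

```text
turn [ 0.139  0.008 -0.3  ] F [-6.5  2.   5.2] F panel [-3.5  2.5  7.4] q7 -1.63 t 19.9333
tcp in slot mm [-0.4  0.5 81. ] height -1.3
0 [-0.1 -0.5  1.3]
[0.30924573 1.58744119 0.32384604]
```

Emit:
apply_moves:
  deltas:
    - [[8,0.2,-0.4,0,0.042,0.003,-0.091],[8,0.2,-0.4,0,0.084,0.006,-0.181],[8,0.2,-0.4,0,0.126,0.009,-0.272],[8,0.2,-0.4,0,0.155,0.01,-0.335],[8,0.2,-0.4,0,0.155,0.01,-0.335]]

```text
clock: 20.35
eef_pos: [0.5735, 0.1399, 0.2721]
orientation: [-3.044, -0.049, -0.672]
force: [-8.6, 1.6, 7.1]
width: 0.183
grip_force: 30.0
```

Emit:
apply_moves:
  deltas:
    - [[8,0,0,0,0,0,0],[8,0,0,0,0,0,0]]

```text
clock: 20.52
eef_pos: [0.5735, 0.1398, 0.2722]
orientation: [-3.045, -0.056, -0.672]
force: [-9.3, 1.2, 6.3]
width: 0.183
grip_force: 30.0
```

```bash
python3 -c "
from go import *
repf((0,),turn=-3.1416); print(status.get_obs()['ft_torque'])"
```

```text
turn [-0.015 -0.002  0.03 ] F [-9.3  1.2  6.3] F panel [-5.7  1.9  9.6] q7 -2.0 t 20.5167
tcp in slot mm [-0.4  0.5 81.1] height -1.2
0 [-0.1 -0.5  1.3]
[0.59386504 1.92310839 0.2772276 ]
```

Emit:
apply_moves:
  deltas:
    - [[60,0,0,0,0,0,0],[60,0,0,0,0,0,0],[60,0,0,0,0,0,0],[60,0,0,0,0,0,0],[60,0,0,0,0,0,0]]

```text
clock: 20.93
eef_pos: [0.5741, 0.1384, 0.2719]
orientation: [-3.046, -0.05, -0.674]
force: [-0.5, 0.1, -0.1]
width: 0.475
grip_force: 0.0
```

Emit:
apply_moves:
  deltas:
    - [[60,-4,0,9,0,0,0],[60,-17,-1,36,0,0,0],[60,-32,-2,69,0,0,0],[60,-47,-3,101,0,0,0],[60,-61,-4,131,0,0,0]]

```text
clock: 21.35
eef_pos: [0.5122, 0.1338, 0.405]
orientation: [-3.045, -0.049, -0.675]
force: [0.8, 0.5, 0.3]
width: 0.683
grip_force: 0.0
```

Emit:
apply_moves:
  deltas:
    - [[60,-20,-25,15,0,0,0],[60,-45,-52,25,0,0,0],[60,-65,-85,30,0,0,0],[60,-85,-118,30,0,0,0],[60,-100,-150,30,0,0,0]]

```text
clock: 21.77
eef_pos: [0.4394, 0.0321, 0.4331]
orientation: [-3.043, -0.052, -0.672]
force: [-0.3, -0.4, 0.3]
width: 0.69
grip_force: 0.0
```

```bash
python3 - <<'E'
from go import *
o=status.get_obs(); print(o['eef_pos'],o['force'],o['joint_pos'].round(2))
fs={n:grab(n) for n in('top','side')}
a=fs['top']['image'][80:240,80:290]; b=fs['side']['image'][110:240,200:380]
cv2.imwrite('pics/c7.png',np.vstack([cv2.resize(a,(390,297)),cv2.resize(b,(390,290))]))
E
```

```text
[0.4393592  0.0320841  0.43306733] [-0.34892887 -0.4357716   0.34847882] [-0.84 -0.5   0.4   1.95  0.36  1.25 -2.02]
```

View pics/c7.png

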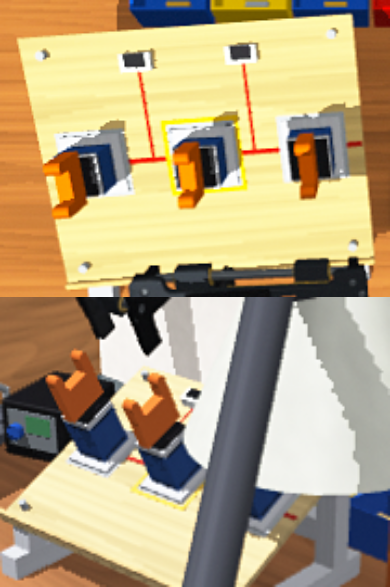

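The pictures show the middle station standing like its neighbours: the fork is wide along the board's x (top crop 190,175; side crop 155,410), and the gripper is clear.

```bash
python3 -c "
from plant import job
print(job.hand_in())"
```

```text
the job is handed in; nothing more can be done
None
```

The riser is in the middle keyhole and the fork in its top, each turned about 91–92° clockwise; the last pictures show the station standing like its neighbours with the gripper clear, and the job is handed in at about 22 s (no verdict was returned).

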